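Fetch the boxed spare from behind the canister

ROBOT

A 6-joint arm with a two-finger parallel gripper is mounted at the origin on the work surface. World frame = base frame: x ahead of the robot, y to its left, z up, the work surface at z = 0. Lengths are in m, angles in degrees, forces in N, time in s.
With the tool pointing down it reaches from about 0.375 to 0.9 m from the base axis. Payload 3.1 kg.
Tool frame: the origin (TCP) lies on the centre line of the jaws, within the pads' length; the fingertips stand finger_overhang ahead of it and the grasp point (between the pads) lies 5 mm behind it (finger_overhang is the distance from the TCP to the fingertips, in m); z points along the fingers, y is the line along which they close (so a half turn about z gives the same grasp; the last joint's range is limited). The gripper opens to 87 mm and grips with 3 to 60 N. Pads are 19 mm wide; open, the fingers measure 117 mm over their backs; the gripper's body (75 mm by 190 mm) begins 51 mm behind the grasp point.
Start: joints at [-81.732, 30.224, 82.088, -0, 67.689, -10.227], TCP at [0.198, -0.593, 0.237] pointing down, gripper open.
Joint ranges: [-176.69, 176.69], [-43.24, 126.21], [12.49, 139.97], [-82, 262], [0, 151.66], [-163.58, 163.58]. Speed limits (degrees/s): [159.86, 159.86, 180, 180, 180, 180].

INTERFACE

Orientations are given as a 3x3 rotation matrix whose columns are the frame's x, y, z axes.
In Python, from rig import read_state, capture, calibration, hand_in, finger_overhang gives the robot as it stands.
- The arm moves only by the tool send_rows, never from a script. Its argument "plan" is a list of rows, each a list of 5 numbers: the closure in counts, from 0 (fully open) to 255 (shut), then the shift along the tool's x, y, z in m, then the turn about the tool's z in rad. A call has 1 to 20 rows; each row shifts and turns the commanded pose from where the row before left it, along the tool's axes as they then stand; what a row does not reach is not made up. A row lasts 1/12 s, in which the tool goes at most 41.7 mm and 7.16 degrees, less where a joint would pass 70% of its speed; a pose out of reach is approached as far as the arm can. A call is refused whole if a number of a shift passes 0.0417 or a number of a turn 0.125, either way. A call with a gripper value outside its range is refused whole. The fingers move at their own pace and stop on an object; the grip force is fixed at half the most. Time passes only in rows, so rows that do not move let the fingers close. It gives the time, the measured TCP pose, the force, the opening and the grip force at its end, in the units of the state.
- read_state(): the state, without advancing time (a new reading comes with each control period).
- capture(name): name is "side" or "top"; returns (picture, depth): 384x512x3 uint8, blue, green, red; 384x512 float32, m along the optical axis (not along the pixel's ray), 0 where there is no reading.
- calibration(name): a dict with "fx", "fy", "cx", "cy" (pixels), "xyz" and "rotation" of the camera in the world. Camera axes: x right, y down, z forward; pixel columns grow to the right and rows downward; lengths in m; the calibration is good to about 2 mm. A picture is of the moment at which its call begins. calibration takes no time and is no camera call.
- hand_in(): hands the job in; it is judged then, once.
The state is a dict: "time_s": time; "joint_positions": joint angles; "qvel": joint speeds; "tau": joint torques, N m; "position": TCP position; "tcp_rot": TCP orientation; "force": force on the tool from outside, world axes, zero at the start; "moment": the same for the moment, N m; "opening": opening from 0.0 (shut) to 1.0 (fully open); "grasp_force": force on a finger pad.
Only numpy, scipy, OpenCV 4.12 (cv2) and the standard library are available. Lean on these libraries where they do the work, as an engineer would, in place of code of your own. Each camera call takes 0.05 s, during which the arm holds its last target. There are 200 camera calls.

TASK

Fetch the grey case with the upright pull tab, stored under the steel riser shelf behind the square white canister, and lay it flat, right way up, on the floor of the aluminium tray. Stand the canister aside on the bench first, draw the case out, and when the case is in the tray stand the canister back where it was in front of the shelf. Set both down gently, keep the canister upright, and do not disturb the other things on the bench.

Things in the scene. Friction and masses are not known exactly. Their poses are not given: they have to be found in the camera images.
- riser: fixed steel shelf, left or right of the middle, turned up to 0.22 rad, open to its own -x (towards the robot). Origin on the bench midway between its two lanes. Walls 8 mm thick at local y = -130, 0, +130 mm make two lanes, 122 mm clear, centred at y = -65 and +65; walls are 25 mm high from x = -120 to +30 mm and reach the roof behind that. A 20 mm high stop closes the far end at x = 152 mm
- riser_edge (a point): middle of the top front edge of the riser's roof, at riser local x = +30 mm, 66 mm above the bench; axes as the riser. The flat roof is 4 mm thick (underside 62 mm up), 268 mm wide in y, and runs 130 mm to +x from this edge. A white power unit is fixed on it, 65 to 130 mm behind the edge, 200 mm wide, top 121 mm above the bench
- tray: fixed flat aluminium tray, 200 mm in its own x, 260 mm in y; walls 4 mm thick, rim 14 mm above the bench, inner floor 4 mm above the bench. Origin on the bench under its centre. It stands on the other side from the riser, turned by up to 0.25 rad
- case_mid (a point): the case to fetch: loose grey box, 145 mm long overall, about 0.25 kg. Point: centre of the overall footprint, 22 mm above the underside; the body (60 mm wide in y, 44 mm high) spans x = -37.5 to +72.5 mm of it, the pull tab -72.5 to -37.5. It starts with the body under the roof in one lane. It slides freely and can be carried by the tab with a firm grip, or across its body once out
- case_tab (a point): centre of the case's pull tab, 24 mm above the case's underside, 55 mm from the overall centre towards the case's -x. The tab is 35 mm along x, 16 mm thick in y, and stands from 8 to 40 mm above the underside
- canister_mid (a point): square white plastic canister standing in front of the case's tab, in the same lane: body 58 by 58 mm, 105 mm high, faces square to its own x and y, with a round cap 34 mm across up to 131 mm; about 0.3 kg. Point: on its axis, 52.5 mm above its underside
- bottle_mid (a point): bystander: round white bottle, 60 mm across, 140 mm high, standing in the other lane in front of the flat box. Point half-way up
- flatbox_mid (a point): bystander: flat grey box in the other lane under the roof, 110 by 70 by 30 mm, with a 70 mm wide bar pull at its -x end (overall 145 mm). Point: centre of its footprint, half-way up
- dishes_mid (a point): bystander: stack of three flat dishes, 60 mm across, 44 mm high in all, standing in the tray on its +y half. Point half-way up
- jar_mid (a point): bystander: amber jar, 60 mm across, 85 mm high, on the bench between riser and tray, towards the back. Point half-way up
- timer_mid (a point): bystander: black bench timer, 65 (x) by 90 (y) by 28 mm, lying near the robot. Point at its centre
- beaker_mid (a point): bystander: glass beaker, 70 mm across, 90 mm high, front left. Point half-way up
- wipes_mid (a point): bystander: cardboard box of wipes, 80 (x) by 110 (y) by 70 mm, front right. Point at its centre
Things that resemble listed ones, but are neither listed nor needed, are in the scene too. Leave any turquoise look-alike of the part that bears canister_mid alone.

How it is judged (in metres and radians):
On the way, in this order (a step that is already met when the one before it is completed fails the run):
1. the canister stands aside on the bench, released, at least 90 mm from where it was (distance of canister_mid from where it was at the start of the episode above 0.09 m and height (world z) of canister_mid below 0.06 m and angle between canister_mid's own z axis and vertical below 0.1 rad and contact force between the fingers and canister below 0.3 N), for 0.2 s.
2. the case lies flat in the tray, released (x of case_mid in the frame of tray between -0.1 and 0.1 m and y of case_mid in the frame of tray between -0.11 and 0.11 m and z of case_mid in the frame of tray below 0.032 m and angle between case_mid's own z axis and vertical below 0.06 rad and contact force between the fingers and case below 0.3 N), for 0.2 s.
At the end, for the whole second after the job is handed in: the case lies flat (within 0.06 rad) and right way up on the tray's floor, wholly inside the rim, released and at rest; the canister stands upright (within 0.06 rad) within 45 mm of where it stood at the start, released and at rest (all of step 2 and linear speed of each of case, canister below 0.02 m/s and distance of canister_mid from where it was at the start of the episode below 0.045 m and angle between canister_mid's own z axis and vertical below 0.06 rad and contact force between the fingers and canister below 0.3 N); the robot touches nothing.
It fails at once if the canister is tipped by more than 0.5 rad (angle between canister_mid's own z axis and vertical above 0.5 rad).
It fails at once if the case is dropped or thrown into the tray (moves at over 0.6 m/s within 30 mm above where it lies) (x of case_mid in the frame of tray between -0.1 and 0.1 m and y of case_mid in the frame of tray between -0.11 and 0.11 m and z of case_mid in the frame of tray below 0.056 m and linear speed of case above 0.6 m/s).
It fails at once if the canister is dropped or thrown (moves at over 0.6 m/s within 30 mm above the bench) (height (world z) of canister_mid below 0.083 m and linear speed of canister above 0.6 m/s).
It fails at once if a bystander is moved by more than 30 mm or tipped (distance of any of bottle_mid, flatbox_mid, dishes_mid, jar_mid, timer_mid, beaker_mid, wipes_mid from where it was at the start of the episode above 0.03 m or angle between any of bottle_mid, flatbox_mid, dishes_mid, jar_mid, timer_mid, beaker_mid, wipes_mid's own z axis and vertical above 0.4 rad).
It also fails if it takes over 72 s, if anything falls off the work surface, if the arm or the gripper's body presses on something with over 40 N, if the wrist force passes 120 N, or if a joint passes its speed limit or range.

## Working session

There is one attempt and no reset: what is moved stays moved. The work goes in short steps, Python scripts to look and compute and a tool call to move; the robot and the scene stay as the last step left them, time stands still between calls to the robot, and variables do not carry over. Pictures are saved under pics/ and viewed, at most 10 in all, crops included, and the job is handed in when it is done.

Besides the shell and the picture viewer there is one more tool, called after "Call:" as name(argument=value, ...) on one line, values as JSON. send_rows: Moves the arm, as the interface text tells. Its arguments: {"type":"object","properties":{"plan":{"type":"array","items":{"type":"array","items":{"type":"number"}}}},"required":["plan"]}

```bash
ls; mkdir -p pics
python3 - <<'E'
from rig import *
import cv2,numpy as np
print(read_state(), finger_overhang)
for n in("side","top"):
    p,d=capture(n); cv2.imwrite(f"pics/{n}0.png",p); np.savez(f"{n}0.npz",p=p,d=d); print(n,calibration(n))
E
```

```text
pics
{'time_s': 0.0, 'joint_positions': array([-8.17327101e+01,  3.02798891e+01,  8.21558299e+01,  2.47251308e-04,
        6.76888709e+01, -1.02267462e+01]), 'qvel': array([ 0.04925009, -0.03546433, -0.11501458,  0.0288086 ,  0.13827077,
       -0.03062023]), 'tau': array([-2.98668192e-04, -4.40042925e+01, -1.76594138e+01,  6.30257791e-02,
        5.83141192e-02, -1.68120514e-04]), 'position': array([ 0.19818665, -0.59201056,  0.23556479]), 'tcp_rot': array([[ 9.48357260e-01,  3.17204055e-01, -3.08723467e-04],
       [ 3.17203966e-01, -9.48354897e-01,  2.15247794e-03],
       [ 3.89995318e-04, -2.13924639e-03, -9.99997636e-01]]), 'force': array([-0.10468735,  0.26628274, -0.15725662]), 'moment': array([-1.99068582e-02,  8.14602518e-05, -4.69693742e-02]), 'grasp_force': 0.0, 'opening': 1.0039355195119173} 0.014
side {'fx': 491.851664160523, 'fy': 491.851664160523, 'cx': 247.97974348100988, 'cy': 190.18183607707024, 'xyz': array([0.38907339, 1.30254901, 1.01438178]), 'rotation': array([[-0.99725175, -0.05022846,  0.05446137],
       [-0.07369335,  0.59679083, -0.79900563],
       [ 0.00763078, -0.8008232 , -0.59885221]])}
top {'fx': 462.73610017531314, 'fy': 462.73610017531314, 'cx': 252.89807620823527, 'cy': 191.85049945664585, 'xyz': array([0.28653937, 0.06032715, 1.31522114]), 'rotation': array([[ 0.00530413, -0.98694297,  0.16098275],
       [-0.99990277, -0.00731061, -0.0118742 ],
       [ 0.01289604, -0.16090412, -0.98688579]])}
```

View pics/top0.png

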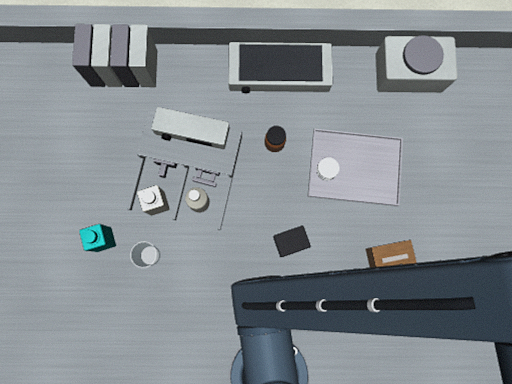

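View pics/side0.png

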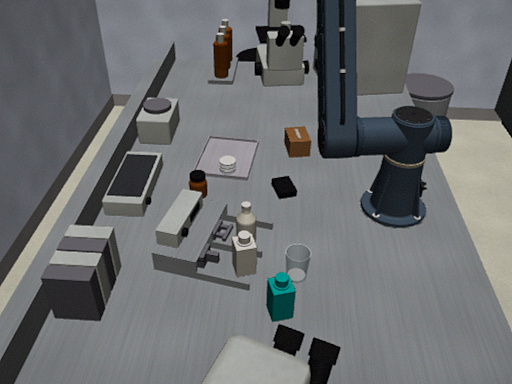

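The top view (up = +x, left = +y) shows the canister at about (151,197) and the case tab at (163,168). The bottle is at (197,198) in the other lane, the tray at (355,167) with dishes at (328,168), and the jar at (275,138). The turquoise look-alike is at (95,237) and the beaker at (145,255). The side view agrees with this.

```bash
cat > h.py <<'E'
from rig import *
import cv2,numpy as np
def cloud(n,d):
    c=calibration(n); v,u=np.mgrid[:384,:512]
    P=np.stack([(u-c["cx"])/c["fx"]*d,(v-c["cy"])/c["fy"]*d,d],-1)
    return P@c["rotation"].T+c["xyz"]
def ray(n,u,v,z):
    c=calibration(n); r=c["rotation"]@np.array([(u-c["cx"])/c["fx"],(v-c["cy"])/c["fy"],1])
    return c["xyz"]+r*(z-c["xyz"][2])/r[2]
def rect(W,m):
    pts=(W[m][:,:2]*1000).astype(np.float32); return len(pts),cv2.minAreaRect(pts)
E
python3 - <<'E'
from h import *
for n in("top","side"):
    f=np.load(n+"0.npz"); W=cloud(n,f["d"]); Z=W[...,2]
    X,Y=W[...,0],W[...,1]
    print(n,"bench z",np.median(Z[(X>.3)&(X<.4)&(Y<-.1)&(Y>-.2)]), "nodata",(f["d"]==0).mean())
    R=(X>.3)&(X<.75)&(Y>.1)&(Y<.45)
    for nm,lo,hi in(("cap",.122,.135),("104",.098,.109),("roof",.061,.071),("pu",.117,.125),("btl",.135,.15),("case",.034,.052),("wall",.018,.032)):
        m=(R&(Z>lo)&(Z<hi)).astype(np.uint8); k,l,s,c=cv2.connectedComponentsWithStats(m)
        for i in range(1,k):
            if s[i,4]>12: print(nm,c[i].round(1),rect(W,l==i),W[l==i].mean(0).round(3))
    T=(X>.4)&(X<.8)&(Y<.05)&(Y>-.4)
    for nm,lo,hi in(("rim",.0115,.02),("floor",.0025,.007),("dish",.03,.05),("jar",.07,.1)):
        m=(T&(Z>lo)&(Z<hi)).astype(np.uint8); k,l,s,c=cv2.connectedComponentsWithStats(m)
        for i in range(1,k):
            if s[i,4]>30: print(nm,c[i].round(1),rect(W,l==i))
c=cv2.imread("pics/top0.png")[95:275,70:250]; cv2.imwrite("pics/crop0.png",cv2.resize(c,None,fx=3.3,fy=3.3,interpolation=cv2.INTER_CUBIC))
E
```

```text
top bench z -0.0002283831445272222 nodata 0.003916422526041667
cap [161.2 115.1] (41, ((686.4509887695312, 291.3029479980469), (37.878910064697266, 23.256622314453125), 77.97699737548828)) [0.687 0.292 0.123]
cap [198.5 121.9] (16, ((669.06396484375, 193.8392791748047), (10.964905738830566, 21.529111862182617), 54.67560958862305)) [0.669 0.192 0.123]
cap [205.2 128.4] (16, ((649.4418334960938, 174.81588745117188), (14.226110458374023, 21.680784225463867), 33.55772399902344)) [0.651 0.174 0.124]
cap [199.3 134.5] (14, ((633.4860229492188, 188.15371704101562), (28.514442443847656, 5.756506443023682), 48.703346252441406)) [0.634 0.189 0.124]
cap [147.6 196.1] (135, ((467.0579833984375, 318.36981201171875), (32.501747131347656, 30.800262451171875), 45.69340896606445)) [0.467 0.318 0.129]
104 [169.  135.6] (60, ((632.4557495117188, 262.4718933105469), (66.29634857177734, 13.69276237487793), 77.6318130493164)) [0.636 0.273 0.104]
104 [203.2 142.2] (24, ((619.3806762695312, 180.74163818359375), (39.0159797668457, 3.752870559692383), 77.45053100585938)) [0.619 0.18  0.104]
104 [150.2 198.3] 
[... 7985 characters left out ...]
 (72.85079193115234, 51.249473571777344), 66.50598907470703))
floor [241.4 153.5] (48, ((519.5081787109375, -282.42083740234375), (86.86299896240234, 44.95682144165039), 58.48249435424805))
floor [224.9 169.3] (135, ((561.5551147460938, -181.05087280273438), (136.90521240234375, 117.18665313720703), 7.706605434417725))
dish [226.6 161.7] (170, ((564.9059448242188, -160.5572052001953), (61.1962890625, 60.587928771972656), 65.04971313476562))
dish [197.9 188.1] (83, ((643.6441040039062, 1.7869377136230469), (59.386226654052734, 25.782636642456055), 21.706321716308594))
jar [196.6 175.6] (163, ((649.4376220703125, -12.701000213623047), (49.48812484741211, 59.812984466552734), 8.29671859741211))
```

View pics/crop0.png

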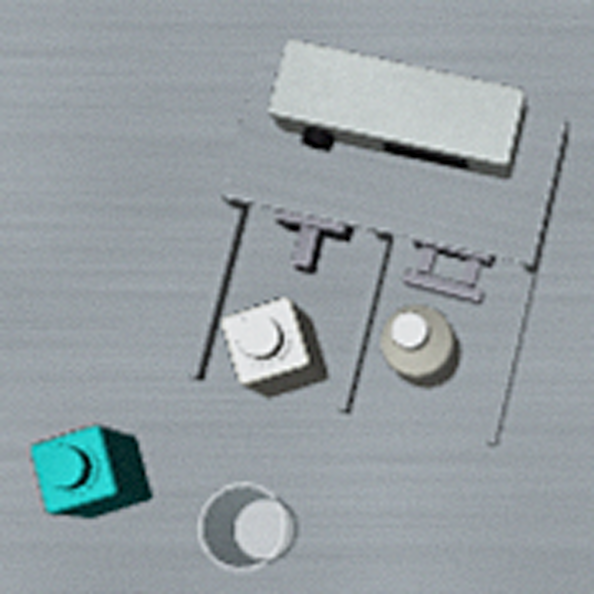

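Call:
send_rows(plan=[[0, 0.0313, -0.0196, 0, 0], [0, 0.0313, -0.0196, 0, 0], [0, 0.0313, -0.0196, 0, 0], [0, 0.0313, -0.0196, 0, 0], [0, 0.0313, -0.0196, 0, 0], [0, 0.0313, -0.0196, 0, 0], [0, 0.0313, -0.0196, 0, 0], [0, 0.0313, -0.0196, 0, 0], [0, 0.0313, -0.0196, 0, 0], [0, 0.0313, -0.0196, 0, 0], [0, 0.0313, -0.0196, 0, 0], [0, 0.0313, -0.0196, 0, 0], [0, 0.0112, -0.0363, 0, 0], [0, 0.0112, -0.0363, 0, 0], [0, 0.0112, -0.0363, 0, 0], [0, 0.0112, -0.0363, 0, 0], [0, 0.0112, -0.0363, 0, 0], [0, 0.0112, -0.0363, 0, 0], [0, 0.0112, -0.0363, 0, 0], [0, 0.0112, -0.0363, 0, 0]])

```text
time_s: 1.77
position: [0.4721, 0.0552, 0.2364]
tcp_rot: [[0.948, 0.317, -0.001], [0.317, -0.948, 0.0], [-0.001, -0.0, -1.0]]
force: [0.0, 0.3, -0.2]
opening: 1.0
grasp_force: 0.0
```

Call:
send_rows(plan=[[0, 0.0112, -0.0363, 0, 0], [0, 0.0112, -0.0363, 0, 0], [0, 0.0112, -0.0363, 0, 0], [0, 0.0112, -0.0363, 0, 0], [0, 0.0112, -0.0363, 0, 0], [0, 0.0112, -0.0363, 0, 0], [0, 0.0112, -0.0363, 0, 0], [0, 0, 0, 0, 0], [0, 0, 0, 0, 0], [0, 0, 0, 0, 0]])

```text
time_s: 2.6
position: [0.4658, 0.3188, 0.236]
tcp_rot: [[0.948, 0.318, -0.001], [0.318, -0.948, -0.001], [-0.002, 0.001, -1.0]]
force: [0.4, 0.1, -0.1]
opening: 1.0
grasp_force: 0.0
```

```bash
cat >> h.py <<'E'
def go(x,y,z,yaw=None):
    "tool-axes shift (mm) and turn (rad) to a world TCP target in mm, tool-y angle yaw in deg"
    s=read_state(); R=s["tcp_rot"]; a=np.degrees(np.arctan2(R[1,1],R[0,1]))
    print("t",round(s["time_s"],2),"pos",(s["position"]*1000).round(1),"yaw",a.round(2),"shift",(R.T@(np.array([x,y,z])-s["position"]*1000)).round(1), "open",s["opening"].round(3),"grip",s["grasp_force"].round(1),"q6",s["joint_positions"][5].round(1), None if yaw is None else np.radians(-((yaw-a+180)%360-180)).round(3))
E
python3 -c "
from h import *
go(467,320,237)
"
```

```text
Traceback (most recent call last):
  File "h.py", line 15, in go
    print("t",round(s["time_s"],2),"pos",(s["position"]*1000).round(1),"yaw",a.round(2),"shift",(R.T@(np.array([x,y,z])-s["position"]*1000)).round(1), "open",s["opening"].round(3),"grip",s["grasp_force"].round(1),"q6",s["joint_positions"][5].round(1), None if yaw is None else np.radians(-((yaw-a+180)%360-180)).round(3))
                                                                                                                                                              ^^^^^^^^^^^^^^^^^^
AttributeError: 'float' object has no attribute 'round'
```

Call:
send_rows(plan=[[0, 0.0015, -0.0008, 0.02, 0.01], [0, 0, 0, 0.03, 0], [0, 0, 0, 0.03, 0], [0, 0, 0, 0.03, 0], [0, 0, 0, 0.02, 0], [0, 0, 0, 0.014, 0], [0, 0, 0, 0, 0], [60, 0, 0, 0, 0], [90, 0, 0, 0, 0], [120, 0, 0, 0, 0], [255, 0, 0, 0, 0], [255, 0, 0, 0, 0], [255, 0, 0, 0, 0], [255, 0, 0, 0, 0]])

```text
time_s: 3.77
position: [0.4682, 0.3205, 0.0935]
tcp_rot: [[0.951, 0.308, 0.002], [0.308, -0.951, 0.0], [0.002, 0.0, -1.0]]
force: [-0.0, -1.2, 4.6]
opening: 0.667
grasp_force: 29.9
```

```bash
sed -i 's/s\["opening"\].round(3)/round(float(s["opening"]),3)/; s/s\["grasp_force"\].round(1)/round(float(s["grasp_force"]),1)/' h.py
python3 -c "
from h import *
go(467,320,237)
import json
p,d=capture('side'); cv2.imwrite('pics/g1.png',cv2.resize(p[150:310,130:330],None,fx=3,fy=3))
"
```

```text
t 3.77 pos [468.2 320.5  93.5] yaw -72.06 shift [  -1.     0.2 -143.5] open 0.667 grip 29.9 q6 95.2 None
```

View pics/g1.png

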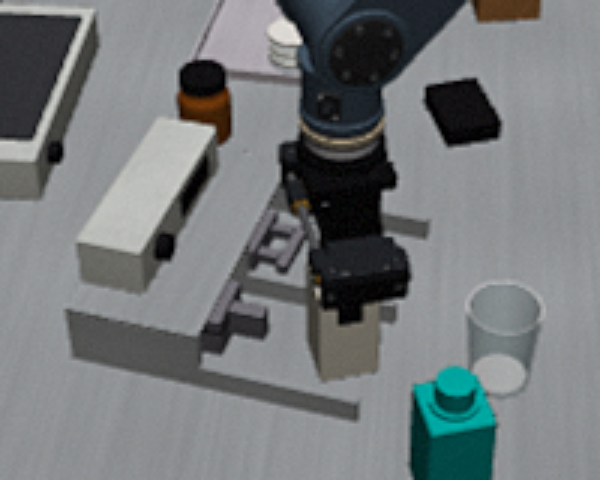

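The canister is gripped (58 mm opening), with nothing else touched. In the crop the tab is at (245,320), ahead of the left lane. Next I lift it and set it aside to the left of the riser.

Call:
send_rows(plan=[[255, 0, 0, -0.01, 0], [255, 0, 0, -0.025, 0], [255, 0, 0, -0.025, 0], [255, 0.0158, -0.0164, 0, 0], [255, 0.0158, -0.0164, 0, 0], [255, 0.0158, -0.0164, 0, 0], [255, 0.0158, -0.0164, 0, 0], [255, 0.0158, -0.0164, 0, 0], [255, 0.0158, -0.0164, 0, 0], [255, 0.0158, -0.0164, 0, 0], [255, 0.0158, -0.0164, 0, 0], [255, 0, 0, 0, 0], [255, 0, 0, 0.02, 0], [255, 0, 0, 0.018, 0], [255, 0, 0, 0.012, 0], [255, 0, 0, 0.006, 0], [255, 0, 0, 0, 0], [255, 0, 0, 0, 0]])

```text
time_s: 5.32
position: [0.5477, 0.4841, 0.0967]
tcp_rot: [[0.952, 0.308, 0.0], [0.308, -0.952, 0.0], [0.0, -0.0, -1.0]]
force: [0.1, 0.8, -2.3]
opening: 0.669
grasp_force: 30.0
```

```bash
python3 -c "
from h import *
go(548,484,93.5)
"
```

```text
t 5.32 pos [547.7 484.1  96.7] yaw -72.09 shift [0.3 0.2 3.2] open 0.669 grip 30.0 q6 104.8 None
```

Call:
send_rows(plan=[[255, 0, 0, 0.0015, 0], [255, 0, 0, 0.0015, 0], [255, 0, 0, 0, 0], [120, 0, 0, 0, 0], [60, 0, 0, 0, 0], [0, 0, 0, 0, 0], [0, 0, 0, 0, 0], [0, 0, 0, 0, 0], [0, 0, 0, 0, 0], [0, 0, 0, -0.02, 0], [0, 0, 0, -0.04, 0], [0, 0, 0, -0.04, 0], [0, 0, 0, -0.04, 0]])

```text
time_s: 6.4
position: [0.5472, 0.4839, 0.2346]
tcp_rot: [[0.951, 0.308, -0.001], [0.308, -0.951, -0.001], [-0.001, 0.0, -1.0]]
force: [0.9, 0.1, 0.5]
opening: 0.997
grasp_force: 0.0
```

Call:
send_rows(plan=[[0, -0.0076, 0.0291, 0, 0], [0, -0.0076, 0.0291, 0, 0], [0, -0.0076, 0.0291, 0, 0], [0, -0.0076, 0.0291, 0, 0], [0, -0.0076, 0.0291, 0, 0], [0, -0.0076, 0.0291, 0, 0], [0, 0, 0, 0, 0.1054], [0, 0, 0, 0, 0.1054], [0, 0, 0, 0, 0.1054], [0, 0, 0, 0, 0.1054], [0, 0, 0, 0, 0.1054], [0, 0, 0, 0, 0], [0, 0, 0, 0, 0], [0, 0, 0, 0, 0]])

```text
time_s: 7.57
position: [0.5579, 0.304, 0.2337]
tcp_rot: [[0.978, -0.21, 0.0], [-0.21, -0.978, 0.0], [0.0, -0.0, -1.0]]
force: [0.4, 0.4, -0.2]
opening: 1.003
grasp_force: 0.0
```

Run:
```python
from h import *
go(558.2,304,40,-102.3)
for n in("top","side"):
    p,d=capture(n); np.savez(n+"1.npz",p=p,d=d); W=cloud(n,d); Z=W[...,2]; X,Y=W[...,0],W[...,1]
    for nm,lo,hi,y0,y1 in(("can",.122,.135,.4,.6),("can104",.098,.109,.4,.6),("tab",.034,.05,.26,.345)):
        m=(Z>lo)&(Z<hi)&(X>.44)&(X<.64)&(Y>y0)&(Y<y1)
        if m.sum()>8: print(n,nm,rect(W,m))
```

```text
t 7.57 pos [557.9 304.  233.7] yaw -102.14 shift [  0.3  -0.  193.7] open 1.003 grip 0.0 q6 120.7 0.003
top can104 (33, ((538.5127563476562, 507.349853515625), (54.06412887573242, 7.2687458992004395), 14.594677925109863))
top tab (25, ((551.8207397460938, 300.1188049316406), (10.596195220947266, 23.11862564086914), 81.22370910644531))
side can (134, ((546.7633666992188, 484.26806640625), (34.13737106323242, 33.59821701049805), 70.30987548828125))
side can104 (280, ((545.934326171875, 485.5669860839844), (57.67101287841797, 60.13421630859375), 18.235074996948242))
side tab (142, ((564.942138671875, 302.9898376464844), (60.51587677001953, 48.179176330566406), 76.50413513183594))
```

Call:
send_rows(plan=[[80, -0.002, -0.012, 0, 0.003], [80, 0, 0, 0.035, 0], [80, 0, 0, 0.035, 0], [80, 0, 0, 0.035, 0], [80, 0, 0, 0.035, 0], [80, 0, 0, 0.025, 0], [80, 0, 0, 0.011, 0], [80, 0, 0, 0.01, 0], [80, 0, 0, 0.01, 0], [80, 0, 0, 0.01, 0], [80, 0, 0, 0, 0], [80, 0, 0, 0, 0]])

```text
time_s: 8.67
position: [0.5589, 0.3163, 0.028]
tcp_rot: [[0.977, -0.216, 0.001], [-0.216, -0.977, 0.0], [0.001, -0.0, -1.0]]
force: [0.1, 0.4, 0.2]
opening: 0.688
grasp_force: 0.0
```

Run:
```python
from h import *
go(558.2,304,28,-102.3)
p,d=capture('side'); cv2.imwrite('pics/g2.png',cv2.resize(p[160:300,140:320],None,fx=3.3,fy=3.3,interpolation=cv2.INTER_CUBIC))
```

```text
t 8.67 pos [558.9 316.3  28. ] yaw -102.44 shift [ 2.  12.2 -0. ] open 0.688 grip 0.0 q6 122.0 -0.003
```

View pics/g2.png

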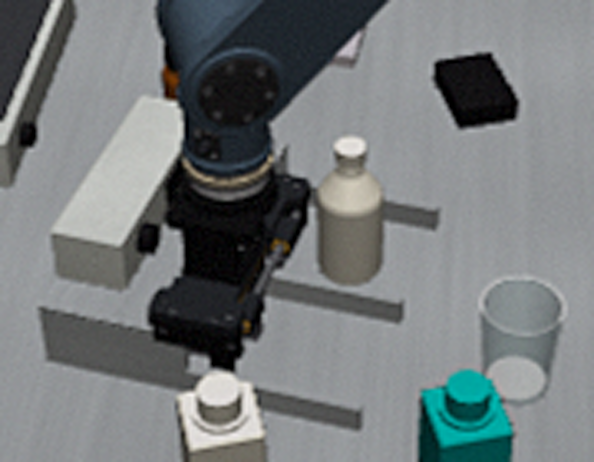

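The gripper is down by the tab with no contact force. The bottle at (350,215) is clear of the gripper body, and the canister stands at (218,430). Next I close.

Call:
send_rows(plan=[[110, 0, 0, 0, 0], [130, 0, 0, 0, 0], [150, 0, 0, 0, 0], [170, 0, 0, 0, 0], [190, 0, 0, 0, 0], [255, 0, 0, 0, 0], [255, 0, 0, 0, 0], [255, 0, 0, 0, 0], [255, 0, 0, 0, 0], [255, 0, 0, 0, 0]])

```text
time_s: 9.55
position: [0.5586, 0.3159, 0.0277]
tcp_rot: [[0.976, -0.216, 0.0], [-0.216, -0.976, -0.0], [0.0, 0.0, -1.0]]
force: [-1.3, -1.7, 2.3]
opening: 0.185
grasp_force: 29.3
```

Call:
send_rows(plan=[[255, -0.005, 0, 0, 0], [255, -0.01, -0.002, 0, 0], [255, -0.01, -0.002, 0, 0], [255, -0.01, -0.002, 0, 0], [255, -0.01, -0.002, 0, 0], [255, -0.01, 0, 0, 0], [255, -0.01, 0, 0, 0], [255, -0.01, 0, 0, 0], [255, -0.01, 0, 0, 0], [255, -0.01, 0, 0, 0], [255, -0.01, 0, 0, 0], [255, -0.01, 0, 0, 0], [255, -0.005, 0, 0, 0], [255, 0, 0, 0, 0], [255, 0, 0, 0, 0]])

```text
time_s: 10.8
position: [0.4408, 0.3498, 0.0276]
tcp_rot: [[0.976, -0.216, -0.004], [-0.216, -0.976, -0.001], [-0.004, 0.001, -1.0]]
force: [-3.7, 2.5, 4.4]
opening: 0.181
grasp_force: 29.9
```

Run:
```python
from h import *
go(441,350,28,-102.3)
p,d=capture('top'); cv2.imwrite('pics/g3.png',cv2.resize(p[80:280,60:310],None,fx=2.6,fy=2.6,interpolation=cv2.INTER_CUBIC))
```

```text
t 10.8 pos [440.8 349.8  27.6] yaw -102.47 shift [ 0.1 -0.2 -0.4] open 0.181 grip 29.9 q6 129.4 -0.003
```

View pics/g3.png

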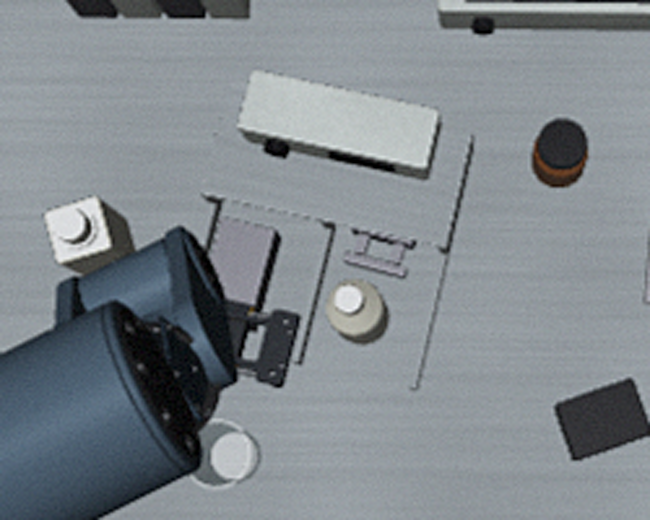

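The case is drawn clear of the roof: its body is at (245,262) in the crop, between the lane walls, with bottle and flat box untouched. Next I let go of the tab and regrip across the body.

Call:
send_rows(plan=[[160, 0, 0, 0, 0], [150, 0, 0, 0, 0], [150, 0, 0, 0, 0], [150, 0, 0, 0, 0], [150, 0, 0, -0.025, 0], [150, 0, 0, -0.025, 0], [60, 0, 0, -0.025, 0], [0, 0.0365, 0, 0, 0], [0, 0.0365, 0, 0, 0], [0, 0, 0, 0, 0], [0, 0, 0, 0.025, 0], [0, 0, 0, 0.018, 0], [0, 0, 0, 0.01, 0], [0, 0, 0, 0.0065, 0], [0, 0, 0, 0, 0], [60, 0, 0, 0, 0], [90, 0, 0, 0, 0], [255, 0, 0, 0, 0], [255, 0, 0, 0, 0], [255, 0, 0, 0, 0]])

```text
time_s: 12.52
position: [0.5146, 0.3342, 0.0438]
tcp_rot: [[0.977, -0.215, 0.001], [-0.215, -0.977, 0.0], [0.001, -0.0, -1.0]]
force: [-0.0, -2.0, 1.6]
opening: 0.703
grasp_force: 1.4
```

Call:
send_rows(plan=[[255, 0, 0, 0, 0], [255, 0, 0, 0, 0]])

```text
time_s: 12.68
position: [0.5145, 0.3339, 0.0438]
tcp_rot: [[0.977, -0.215, 0.001], [-0.215, -0.977, -0.0], [0.001, 0.0, -1.0]]
force: [-0.7, -1.3, 4.6]
opening: 0.689
grasp_force: 30.0
```

Call:
send_rows(plan=[[255, 0, 0, -0.005, 0], [255, 0, 0, -0.015, 0], [255, 0, 0, -0.025, 0], [255, 0, 0, -0.03, 0], [255, 0, 0, -0.03, 0], [255, 0, 0, -0.03, 0], [255, 0, 0, -0.025, 0], [255, 0, 0, -0.01, 0], [255, 0, 0, 0, 0]])

```text
time_s: 13.43
position: [0.5156, 0.3349, 0.2156]
tcp_rot: [[0.976, -0.215, 0.005], [-0.215, -0.977, 0.003], [0.005, -0.004, -1.0]]
force: [0.6, -0.3, -3.8]
opening: 0.678
grasp_force: 30.0
```

Call:
send_rows(plan=[[255, 0.0054, 0.0157, 0, 0], [255, 0.0108, 0.0314, 0, 0], [255, 0.0108, 0.0314, 0, 0], [255, 0.0108, 0.0314, 0, 0], [255, 0.0108, 0.0314, 0, 0], [255, 0.0108, 0.0314, 0, 0], [255, 0.0108, 0.0314, 0, 0], [255, 0.0108, 0.0314, 0, 0], [255, 0.0108, 0.0314, 0, 0], [255, 0.0108, 0.0314, 0, 0], [255, 0.0108, 0.0314, 0, 0], [255, 0.0108, 0.0314, 0, 0], [255, 0.0108, 0.0314, 0, 0], [255, 0.0108, 0.0314, 0, 0], [255, 0.0108, 0.0314, 0, 0], [255, 0.0108, 0.0314, 0, 0], [255, 0.0108, 0.0314, 0, 0], [255, 0.0108, 0.0314, 0, 0], [255, 0.0108, 0.0314, 0, 0], [255, 0.0054, 0.0157, 0, 0]])

```text
time_s: 15.1
position: [0.5853, -0.2965, 0.21]
tcp_rot: [[0.976, -0.218, -0.002], [-0.218, -0.976, 0.0], [-0.002, 0.0, -1.0]]
force: [1.3, -0.8, -3.7]
opening: 0.686
grasp_force: 30.0
```

Call:
send_rows(plan=[[255, 0, 0, 0, -0.06], [255, 0, 0, 0, -0.057], [255, 0, 0, 0, 0], [255, 0, 0, 0, 0]])

```text
time_s: 15.43
position: [0.5852, -0.2916, 0.211]
tcp_rot: [[0.995, -0.101, -0.003], [-0.101, -0.995, 0.003], [-0.003, -0.002, -1.0]]
force: [-0.2, 0.0, -3.2]
opening: 0.686
grasp_force: 30.0
```

Run:
```python
from h import *
go(587.4,-293,60,-95.7)
p,d=capture('side'); cv2.imwrite('pics/g4.png',cv2.resize(p[60:240,130:330],None,fx=3,fy=3,interpolation=cv2.INTER_CUBIC))
```

```text
t 15.43 pos [ 585.2 -291.6  211. ] yaw -95.82 shift [  2.8   1.6 151. ] open 0.686 grip 30.0 q6 59.5 -0.002
```

View pics/g4.png

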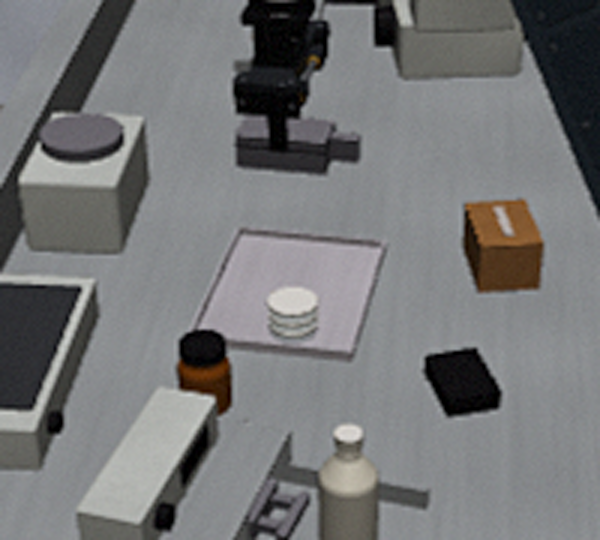

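The case is held level over the tray, pull tab towards the robot, with the tray empty apart from the dishes at (292,312). I'll check the tray pose from its rim corners before lowering.

Run:
```python
from h import *
for n,c in(("side",[(210,136.7),(258.3,141),(247.7,178.3),(194.3,173.3)]),("top",[(313,129.3),(401,138.5),(396.5,205.5),(308,196)])):
    P=np.array([ray(n,u,v,.014)[:2]*1000 for u,v in c],np.float32); print(n,P.round(0).tolist(),P.mean(0),cv2.minAreaRect(P))
p,d=capture("top");m=cv2.inRange(cv2.cvtColor(np.load("top0.npz")["p"],cv2.COLOR_BGR2HSV),(120,8,120),(170,80,255)); W=cloud("top",np.load("top0.npz")["d"]); m=(m>0)&(W[...,0]>.4)&(W[...,0]<.75)&(W[...,1]<-.05)&(W[...,1]>-.45)
print(rect(W,cv2.morphologyEx(m.astype(np.uint8),cv2.MORPH_OPEN,np.ones((3,3)))>0))
```

```text
side [[656.0, -373.0], [463.0, -357.0], [486.0, -102.0], [678.0, -116.0]] [ 570.90594 -236.88428] ((570.5020751953125, -236.6540985107422), (257.8448791503906, 193.65985107421875), 85.29238891601562)
top [[685.0, -130.0], [660.0, -386.0], [462.0, -364.0], [488.0, -112.0]] [ 573.7846 -248.2678] ((573.6376953125, -248.32913208007812), (257.9239196777344, 198.39999389648438), 84.34219360351562)
(318, ((578.46875, -249.206787109375), (241.73004150390625, 178.89967346191406), 81.90567779541016))
```

Call:
send_rows(plan=[[255, 0, 0, 0.015, 0], [255, 0, 0, 0.03, 0], [255, 0, 0, 0.03, 0], [255, 0, 0, 0.03, 0], [255, 0, 0, 0.02, 0], [255, 0, 0, 0.015, 0], [255, 0, 0, 0.01, 0], [255, 0, 0, 0.006, 0], [255, 0, 0, 0.004, 0], [255, 0, 0, 0, 0], [255, 0, 0, 0, 0]])

```text
time_s: 16.45
position: [0.5867, -0.293, 0.0539]
tcp_rot: [[0.995, -0.1, 0.001], [-0.1, -0.995, -0.001], [0.001, 0.001, -1.0]]
force: [1.0, -0.2, -2.9]
opening: 0.686
grasp_force: 30.0
```

Call:
send_rows(plan=[[255, 0, 0, 0.002, 0], [255, 0, 0, 0.002, 0], [255, 0, 0, 0.0015, 0], [255, 0, 0, 0, 0], [255, 0, 0, 0, 0]])

```text
time_s: 16.87
position: [0.5863, -0.2929, 0.0478]
tcp_rot: [[0.995, -0.1, 0.001], [-0.1, -0.995, -0.0], [0.001, 0.0, -1.0]]
force: [-0.2, -0.8, -1.7]
opening: 0.687
grasp_force: 30.0
```

Call:
send_rows(plan=[[255, 0, 0, 0.0005, 0], [120, 0, 0, 0, 0], [60, 0, 0, 0, 0], [0, 0, 0, 0, 0], [0, 0, 0, 0, 0], [0, 0, 0, 0, 0], [0, 0, 0, 0, 0], [0, 0, 0, -0.02, 0], [0, 0, 0, -0.04, 0], [0, 0, 0, -0.04, 0], [0, 0, 0, -0.04, 0], [0, 0, 0, -0.04, 0], [0, 0, 0, 0, 0]])

```text
time_s: 17.95
position: [0.5906, -0.2957, 0.2369]
tcp_rot: [[0.995, -0.1, 0.015], [-0.1, -0.995, -0.011], [0.016, 0.009, -1.0]]
force: [0.8, -0.7, 0.8]
opening: 0.996
grasp_force: 0.0
```

Call:
send_rows(plan=[[0, -0.0058, -0.0385, 0, 0], [0, -0.0058, -0.0385, 0, 0], [0, -0.0058, -0.0385, 0, 0], [0, -0.0058, -0.0385, 0, 0], [0, -0.0058, -0.0385, 0, 0], [0, -0.0058, -0.0385, 0, 0], [0, -0.0058, -0.0385, 0, 0], [0, -0.0058, -0.0385, 0, 0], [0, -0.0058, -0.0385, 0, 0], [0, -0.0058, -0.0385, 0, 0], [0, -0.0058, -0.0385, 0, 0], [0, -0.0058, -0.0385, 0, 0], [0, -0.0058, -0.0385, 0, 0], [0, -0.0058, -0.0385, 0, 0], [0, -0.0058, -0.0385, 0, 0], [0, -0.0058, -0.0385, 0, 0], [0, -0.0058, -0.0385, 0, 0], [0, -0.0058, -0.0385, 0, 0], [0, -0.0058, -0.0385, 0, 0], [0, -0.0058, -0.0385, 0, 0]])

```text
time_s: 19.62
position: [0.5471, 0.4869, 0.2267]
tcp_rot: [[0.995, -0.1, -0.0], [-0.1, -0.995, -0.0], [-0.0, 0.0, -1.0]]
force: [0.4, -0.3, -0.1]
opening: 0.995
grasp_force: 0.0
```

Call:
send_rows(plan=[[0, 0, 0, 0, -0.103], [0, 0, 0, 0, -0.103], [0, 0, 0, 0, -0.103], [0, 0, 0, 0, -0.103], [0, 0, 0, 0, 0], [0, 0, 0, 0, 0], [0, 0, 0, 0, 0]])

```text
time_s: 20.2
position: [0.5477, 0.4848, 0.2268]
tcp_rot: [[0.953, 0.305, -0.0], [0.305, -0.953, -0.0], [-0.0, 0.0, -1.0]]
force: [0.1, -0.2, -0.2]
opening: 1.001
grasp_force: 0.0
```

Run:
```python
from h import *
go(547.7,484,95,-72.1)
p,d=capture('top'); W=cloud("top",d);Z=W[...,2]; m=(Z>.042)&(Z<.054)&(W[...,0]>.45)&(W[...,0]<.7)&(W[...,1]<-.2)&(W[...,1]>-.4)
print(rect(W,m), W[m].mean(0), Z[m].std())
A=np.c_[W[m][:,:2],np.ones(m.sum())]; print("slope",np.linalg.lstsq(A,Z[m],rcond=None)[0][:2])
cv2.imwrite('pics/g5.png',cv2.resize(p[110:220,290:420],None,fx=4,fy=4,interpolation=cv2.INTER_CUBIC))
p,d=capture('side'); W=cloud("side",d);Z=W[...,2]; m=(Z>.12)&(Z<.135)&(W[...,0]>.5)&(W[...,0]<.6)&(W[...,1]>.44)&(W[...,1]<.53); print(rect(W,m))
```

```text
t 20.2 pos [547.7 484.8 226.8] yaw -72.27 shift [ -0.2   0.8 131.8] open 1.001 grip 0.0 q6 105.1 -0.003
(854, ((568.4948120117188, -290.9515380859375), (61.53685760498047, 146.1311798095703), 83.94630432128906)) [ 0.58047961 -0.29176782  0.04727028] 0.0026409323462162127
slope [ 0.00981664 -0.00517543]
(140, ((546.3397827148438, 485.53070068359375), (33.12848663330078, 33.157833099365234), 37.56596374511719))
```

View pics/g5.png

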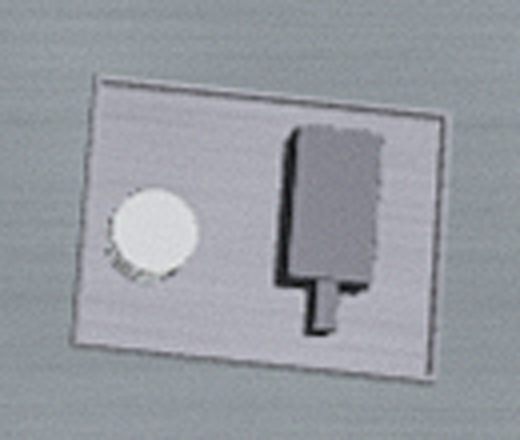

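The picture shows the case lying flat in the tray: body at (335,207), tab at (322,305), well inside the rim and clear of the dishes at (155,228). Now I fetch the canister.

Call:
send_rows(plan=[[0, 0, 0.0008, 0.015, 0], [0, 0, 0, 0.03, 0], [0, 0, 0, 0.03, 0], [0, 0, 0, 0.025, 0], [0, 0, 0, 0.02, 0], [0, 0, 0, 0.013, 0], [0, 0, 0, 0, 0], [60, 0, 0, 0, 0], [90, 0, 0, 0, 0], [255, 0, 0, 0, 0], [255, 0, 0, 0, 0], [255, 0, 0, 0, 0], [255, 0, 0, 0, 0], [255, 0, 0, 0, 0]])

```text
time_s: 21.47
position: [0.5485, 0.4845, 0.0953]
tcp_rot: [[0.952, 0.307, 0.001], [0.307, -0.952, 0.001], [0.002, -0.0, -1.0]]
force: [-0.3, -1.7, 3.9]
opening: 0.659
grasp_force: 30.0
```

Call:
send_rows(plan=[[255, 0, 0, -0.01, 0], [255, 0, 0, -0.025, 0], [255, 0, 0, -0.025, 0], [255, -0.0157, 0.0164, 0, 0], [255, -0.0157, 0.0164, 0, 0], [255, -0.0157, 0.0164, 0, 0], [255, -0.0157, 0.0164, 0, 0], [255, -0.0157, 0.0164, 0, 0], [255, -0.0157, 0.0164, 0, 0], [255, -0.0157, 0.0164, 0, 0], [255, -0.0157, 0.0164, 0, 0], [255, 0, 0, 0, 0], [255, 0, 0, 0.02, 0], [255, 0, 0, 0.018, 0], [255, 0, 0, 0.012, 0], [255, 0, 0, 0.006, 0], [255, 0, 0, 0, 0], [255, 0, 0, 0, 0]])

```text
time_s: 22.97
position: [0.4689, 0.3211, 0.0981]
tcp_rot: [[0.952, 0.307, -0.0], [0.307, -0.952, 0.0], [-0.0, -0.0, -1.0]]
force: [-0.3, 0.3, -1.9]
opening: 0.662
grasp_force: 30.0
```

Call:
send_rows(plan=[[255, 0, 0, 0.0015, 0], [255, 0, 0, 0.0013, 0], [255, 0, 0, 0, 0], [120, 0, 0, 0, 0], [60, 0, 0, 0, 0], [0, 0, 0, 0, 0], [0, 0, 0, 0, 0], [0, 0, 0, 0, 0], [0, 0, 0, 0, 0], [0, 0, 0, -0.02, 0], [0, 0, 0, -0.04, 0], [0, 0, 0, -0.04, 0], [0, 0, 0, -0.04, 0], [0, 0, 0, 0, 0]])

```text
time_s: 24.13
position: [0.4734, 0.3231, 0.2436]
tcp_rot: [[0.952, 0.307, 0.016], [0.307, -0.952, 0.007], [0.017, -0.002, -1.0]]
force: [0.4, 0.5, 0.2]
opening: 1.0
grasp_force: 0.0
```

Call:
send_rows(plan=[[0, -0.011, 0.036, 0, 0], [0, -0.011, 0.036, 0, 0], [0, -0.011, 0.036, 0, 0], [0, -0.011, 0.036, 0, 0], [0, -0.011, 0.036, 0, 0], [0, -0.011, 0.036, 0, 0], [0, -0.011, 0.036, 0, 0], [0, -0.011, 0.036, 0, 0], [0, 0, 0, 0, 0], [0, 0, 0, 0, 0], [0, 0, 0, 0, 0], [0, 0, 0, 0, 0]])

```text
time_s: 25.13
position: [0.473, 0.0208, 0.2352]
tcp_rot: [[0.951, 0.308, -0.0], [0.308, -0.951, 0.0], [-0.0, -0.001, -1.0]]
force: [-0.0, 0.7, 0.4]
opening: 0.998
grasp_force: 0.0
```

Run:
```python
from h import *
go(468,320,95,-72.1)
p,d=capture('top'); q,e=capture('side'); cv2.imwrite('pics/g6.png',np.hstack([p[90:280,70:250],q[130:320,150:330]]).repeat(2,0).repeat(2,1))
for n,D in(("top",d),("side",e)):
  W=cloud(n,D);Z=W[...,2]
  for lo,hi in((.12,.135),(.098,.109)):
    m=(Z>lo)&(Z<hi)&(abs(W[...,0]-.468)<.06)&(abs(W[...,1]-.32)<.06); print(n,rect(W,m))
```

```text
t 25.13 pos [473.   20.8 235.2] yaw -72.06 shift [  87.5 -286.1  140.3] open 0.998 grip 0.0 q6 61.0 0.001
top (138, ((466.577392578125, 319.15814208984375), (31.951017379760742, 32.44691467285156), 45.756404876708984))
top (294, ((466.73712158203125, 319.2106018066406), (58.18650817871094, 57.7880744934082), 19.672176361083984))
side (112, ((466.6211242675781, 323.1206359863281), (29.653400421142578, 35.62739181518555), 5.105142116546631))
side (223, ((466.91888427734375, 321.3801574707031), (58.60663986206055, 60.35350036621094), 17.787673950195312))
```

View pics/g6.png

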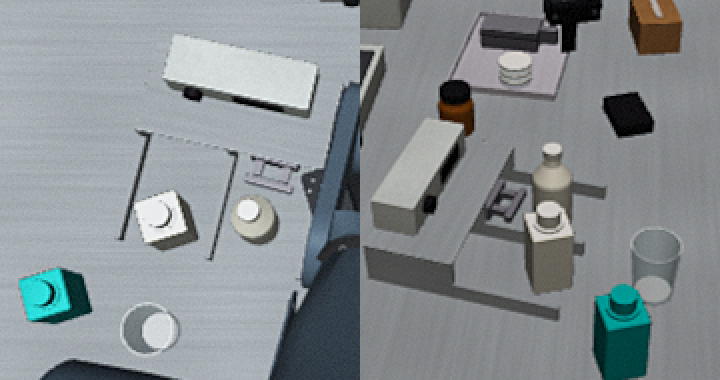

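The canister stands upright back in its place, at (165,218) in the left half and within 1 mm of where it started. The case lies in the tray and the arm is clear, so I'm handing in.

```bash
python3 -c "
from rig import hand_in
print(hand_in())"
```

```text
the job is handed in; nothing more can be done
None
```

The case lies flat in the tray, the canister is back upright within about 1 mm of where it started, and the job was handed in at about 25 s; the hand-in gave no verdict.

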